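# Load the clamping nest and hold its guard up

## Task

Seat the loose stepped aluminium block fully home and flat in the matching pocket at the front of the fixture, and let go of it. Then with the gripper lift the fixture's sprung guard (the bar at its front is the handle) to 50 degrees open from shut and keep holding it there, so that a colleague can reach the clamp screws under it: finish while still holding the guard at that angle, with the block still seated. Leave the spanner, the nut and the drill chuck where they lie.

Things in the scene. Friction and masses are not known exactly. Their poses are not given: they have to be found in the camera images.
- block: Loose bare aluminium block, 0.2-0.4 kg, 30 mm high, T-shaped from above: main part 60 mm (x) by 50 mm (y), plus a tongue 24 mm long, 26 mm wide in the middle of its +x end (x = +30 to +54 mm; 84 mm in all). Origin: underside, centre of the main 60 x 50 part; z up. Can be gripped across the 50 mm width. Starts flat on the bench left (+y) of the fixture.
- fixture: Steel clamping nest fixed to the bench, 250 x 120 mm. Origin: on the bench, z up; its x axis points from the pocket (front, near the robot) to the guard's hinge (rear), the hinge axis is along its y. Front half: top face 18 mm above the bench, with the pocket sunk in it. Rear half: clamp screws under the hinged guard.
- pocket (a point): Point on the pocket's floor where the block's origin belongs, axes as the fixture's: block x along fixture +x, tongue towards the guard. Floor 8 mm above the bench, pocket 10 mm deep, of the block's T shape with 2 mm clearance all round; the seated block stands 20 mm proud of the top face.
- guard_hinge (a point): Point on the guard's hinge axis, in its middle, 62 mm above the bench, 95 mm behind the fixture's origin; axes as the fixture's.
- guard_bar (a point): Middle of the guard's handle, a round bar 12 mm thick, 100 long, along the fixture's y, on two arms 44 mm either side, 40 mm in front of the guard's edge. Guard shut: 110 mm in front of the hinge axis, 12 mm higher than it, 74 mm above the bench, its underside 30 mm above the seated block's top. Can be pinched from above (fingers before and behind); turns between the pads as the guard swings.
- guard (a joint): Angle of the grey sheet-steel guard (70 x 100 mm, 0.30 kg) in rad: 0 shut (level), growing as its front edge is lifted and swings up and back towards the fixture's +x; stop at 1.45. A spring and its weight always drive it shut (about 2 to 3 N at the bar). 50 degrees is 0.873.
- spanner: Loose small spanner, 161 x 26 x 6 mm, lying right of the fixture; not to be disturbed. Origin under its centre.
- chuck: Loose grey drill chuck, 42 mm in diameter, 58 mm high, standing left of the fixture's rear; not to be disturbed. Origin under its centre.
- nut: Loose rusty hexagon nut, 34 mm wide, 16 mm high, right of the fixture's front; not to be disturbed. Origin under its centre.

How it is judged:
On the way, in this order (a step that is already met when the one before it is completed fails the run):
1. the block is seated flat in the pocket and released, with the guard shut (z of block in the frame of pocket between -0.003 and 0.003 m and horizontal distance between block and pocket below 0.0045 m and angle between the x axis of block and the x axis of fixture, either way round below 0.09 rad and angle between block's own z axis and vertical below 0.04 rad and contact force between the fingers and block below 0.2 N and value of joint guard below 0.1 rad), for 0.2 s.
2. the guard is held at 50 degrees open by the gripper (value of joint guard between 0.75 and 1 rad and velocity of joint guard between -0.1 and 0.1 rad/s and contact force between the fingers and guard above 0.5 N), for 0.3 s.
At the end, for the whole second after the job is handed in: The guard stands at 50 degrees (0.75 to 1.0 rad, 43 to 57 degrees), still, carried by the gripper's fingers (more than 0.5 N) and by no loose thing; the block lies released on the pocket's floor (within 3 mm in height, 4.5 mm of the pocket's point, 0.09 rad of square, level within 0.04 rad) (all of step 2 and z of block in the frame of pocket between -0.003 and 0.003 m and horizontal distance between block and pocket below 0.0045 m and angle between the x axis of block and the x axis of fixture, either way round below 0.09 rad and angle between block's own z axis and vertical below 0.04 rad and contact force between the fingers and block below 0.2 N and contact force between guard and block below 0.1 N and contact force between guard and spanner below 0.1 N and contact force between guard and chuck below 0.1 N and contact force between guard and nut below 0.1 N); the arm keeps its last pose, push and grip.
It fails at once if the spanner is moved more than 15 mm (distance of spanner from where it was at the start of the episode above 0.015 m).
It fails at once if the chuck is moved more than 15 mm (distance of chuck from where it was at the start of the episode above 0.015 m).
It fails at once if the nut is moved more than 15 mm (distance of nut from where it was at the start of the episode above 0.015 m).
It also fails if it takes over 51 s, if anything falls off the work surface, if the arm or the gripper's body presses on something with over 40 N, if the wrist force passes 120 N, or if a joint passes its speed limit or range.

## Robot

A 7-joint arm with a two-finger parallel gripper is mounted at the origin on a cart in front of the work surface, level with it; the furniture and walls round the work are solid. World frame = base frame: x ahead of the robot, y to its left, z up, the work surface at z = 0. Lengths are in m, angles in rad, forces in N, time in s.
With the tool pointing down it reaches from about 0.4 to 0.875 m from the base axis. Payload 6.5 kg.
Tool frame: the origin (TCP) lies midway between the tips of the shut fingers; the grasp point (between the pads) lies 19 mm behind it; z points along the fingers, y is the line along which they close (so a half turn about z gives the same grasp; the last joint's range is limited). The gripper opens to 85 mm and grips with 20 to 120 N. Pads are 22 mm wide; open, the fingers measure 114 mm over their backs; the gripper's body (76 mm by 85 mm) begins 54 mm behind the grasp point. The pads swing forward as they close: fully open they stand 13 mm farther back than shut.
Start: joints at [-1.368, 0.536, -0.004, 1.538, 0.003, 1.067, -0.071], TCP at [0.173, 0.627, 0.231] pointing down, gripper open.
Joint ranges: [-2.7, 2.7], [-0.37, 2.16], [-1.27, 1.26], [0.24, 2.4], [-1.31, 4.45], [0.19, 1.91], [-2.76, 2.76]. Speed limits (rad/s): [2.39, 2.39, 3.14, 3.14, 3.14, 3.14, 3.14].

## Interface

Orientations are given as a rotation vector (axis times angle).
In Python, from cell import robot gives the robot as it stands.
- The arm moves only by the tool nudge_tcp, called after "Call:" in YAML: its name, and indented under it one key for each argument. Schema: {"type":"object","properties":{"steps":{"type":"array","items":{"type":"array","items":{"type":"array","items":{"type":"number"},"minItems":5,"maxItems":5},"minItems":1,"maxItems":8},"minItems":1,"maxItems":1},"grip_n":{"type":"number"},"only":{"type":"string"},"quiet":{"type":"boolean"},"lines":{"type":"string"}},"required":["steps"],"additionalProperties":false}. steps is a list that holds a single list of rows (three levels of brackets), with 1 to 8 rows, each of 5 numbers: the finger opening in m, then dx, dy, dz in shares of the most that a row can go, 1 being 62.5 mm, then a turn about the tool's z in shares of 90 degrees (1.0 is 90 degrees); each row shifts and turns the commanded pose from where the row before left it, along the tool's axes as they then stand; what a row does not reach is not made up. A row lasts 1/8 s, in which the tool goes at most 0.0625 m and 0.188 rad, less where a joint would pass 70% of its speed; a pose out of reach is approached as far as the arm can. The fingers move at their own pace and stop on an object; grip_n is the grip in N (left out, the last holds). Time passes only in rows, so rows that do not move let the fingers close. The tool returns the time, the measured TCP pose, the force, the opening and the grip force at its end. only (a regular expression) keeps the lines of the reply that match it, lines (a string "A,B") keeps lines A to B, and quiet returns only ok. Shift and turn numbers lie between -1 and 1, and a call with a number outside is refused. Input that does not fit is refused with a message, and nothing moves.
- robot.sense(): the state, without advancing time (a new reading comes with each control period).
- robot.get_image(name): name is "scene" or "top" or "wrist"; returns the picture (384x512x3 uint8, red, green, blue); there is no depth.
- robot.get_calibration(name): a dict with "fx", "fy", "cx", "cy" (pixels), "extrinsics" (4x4, takes a point from camera to world coordinates); the wrist camera has in their place "mount" (4x4, takes a point from camera to tool coordinates, whose origin is the TCP and whose axes are the flange's). Camera axes: x right, y down, z forward; pixel columns grow to the right and rows downward; lengths in m; the calibration is good to about 2 mm. A picture is of the moment at which its call begins: read the wrist's pose just before it. get_calibration takes no time and is no camera call.
- robot.sign_off(): hands the job in; it is judged then, once.
The state is a dict: "time": time; "joint_pos": joint angles; "joint_vel": joint speeds; "tau": joint torques, N m; "position": TCP position; "eef_rot": TCP orientation; "wrist_force": force on the tool from outside, world axes, zero at the start; "torque": the same for the moment, N m; "opening": finger opening in m; "gripper_force": force on a finger pad.
Only numpy, scipy, OpenCV 4.12 (cv2) and the standard library are available. Lean on these libraries where they do the work, as an engineer would, in place of code of your own. Each camera call takes 0.05 s, during which the arm holds its last target. There are 200 camera calls.

## Working session

There is one attempt and no reset: what is moved stays moved. The work goes in short steps, Python scripts to look and compute and a tool call to move; the robot and the scene stay as the last step left them, time stands still between calls to the robot, and variables do not carry over. Pictures are saved under pics/ and viewed, at most 10 in all, crops included, and the job is handed in when it is done.

```bash
ls; mkdir -p pics; python3 - <<'E'
from cell import robot
import cv2,numpy as np
np.set_printoptions(precision=4,suppress=True)
s=robot.sense();print(s['time'],s['position'],s['eef_rot'],s['opening'])
for n in("top","scene"):
    c=robot.get_calibration(n);print(n,c['fx'],c['fy'],c['cx'],c['cy'],np.array(c['extrinsics']))
    cv2.imwrite(f'pics/{n}0.png',cv2.cvtColor(robot.get_image(n),cv2.COLOR_RGB2BGR))
c=robot.get_calibration('wrist');print(c)
E
python3 - <<'E'
import cv2
i=cv2.imread('pics/top0.png');cv2.imwrite('pics/top0b.png',cv2.resize(i,(800,600),interpolation=cv2.INTER_CUBIC))
E
```

```text
cell.py
pics
0.0 [0.1725 0.626  0.2304] [-0.4209 -3.1132  0.0028] 0.08543879121421119
top 385.57843370801885 385.57843370801885 255.9958070837402 190.08707925910363 [[-0.0233 -0.9967  0.078   0.5264]
 [-0.9995  0.0249  0.0205  0.2816]
 [-0.0224 -0.0775 -0.9967  0.9132]
 [ 0.      0.      0.      1.    ]]
scene 405.6549040421957 405.6549040421957 255.4194407094252 188.60178983374178 [[ 0.9976  0.0539 -0.0427  0.6076]
 [ 0.066  -0.5726  0.8172 -0.416 ]
 [ 0.0196 -0.818  -0.5748  0.5878]
 [ 0.      0.      0.      1.    ]]
{'fx': 290.80779260569017, 'fy': 290.80779260569017, 'cx': 255.82362356571227, 'cy': 189.87699482765692, 'mount': array([[-0.0002, -0.9619, -0.2733,  0.0708],
       [ 1.    , -0.0002, -0.    ,  0.0003],
       [-0.    , -0.2733,  0.9619, -0.1405],
       [ 0.    ,  0.    ,  0.    ,  1.    ]])}
```

View pics/top0b.png

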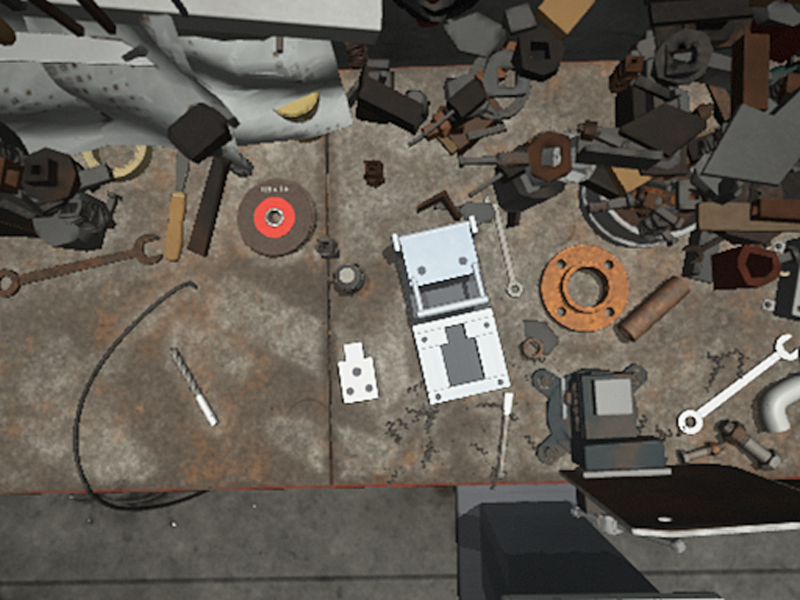

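```bash
python3 - <<'E'
import cv2
i=cv2.imread('pics/top0.png')[138:263,205:345];cv2.imwrite('pics/crop1.png',cv2.resize(i,None,fx=4.8,fy=4.8,interpolation=cv2.INTER_CUBIC)[:600])
E
```

```text
(no output)
```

View pics/crop1.png

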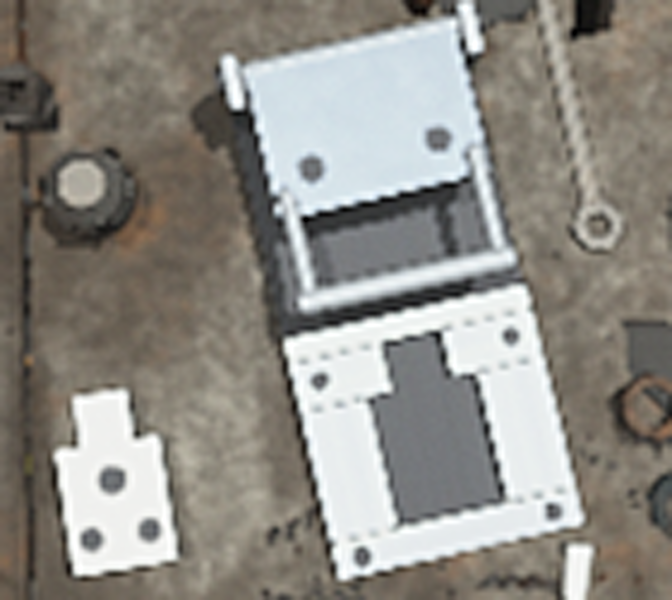

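View pics/scene0.png

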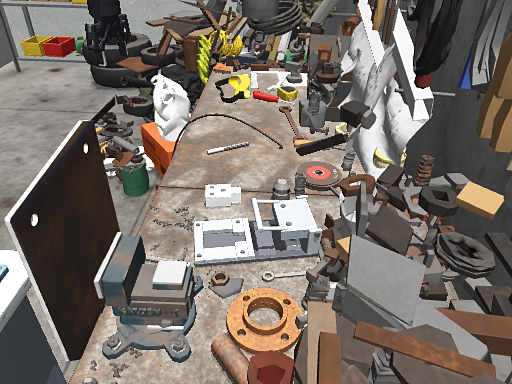

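The top crop shows the block with its tongue up. Block corners: (72,577), (179,557), (160,434), (55,450), tongue (73,398), (128,388). Fixture top corners: (285,338), (525,287), (583,522), (340,578). Bar ends: (300,303) and (513,258).

```bash
cat > h.py <<'E'
from cell import robot
import cv2,numpy as np
from scipy.spatial.transform import Rotation as R
from scipy.optimize import least_squares
np.set_printoptions(precision=4,suppress=True)
def onplane(c,T,uv,z):
    d=np.array([(uv[0]-c['cx'])/c['fx'],(uv[1]-c['cy'])/c['fy'],1]);d=T[:3,:3]@d
    return T[:3,3]+d*(z-T[2,3])/d[2]
def fit2(P,M):  # rigid planar fit of model M to points P -> x,y,yaw
    f=lambda q:(M@np.array([[np.cos(q[2]),np.sin(q[2])],[-np.sin(q[2]),np.cos(q[2])]])+q[:2]-P).ravel()
    r=least_squares(f,[*P.mean(0),0.]);return r.x,r.fun.reshape(-1,2)
E
python3 - <<'E'
from h import *
c=robot.get_calibration('top');T=np.array(c['extrinsics'])
px=lambda L,z:np.array([onplane(c,T,(205+u/4.8-.4,138+v/4.8-.4),z)[:2] for u,v in L])
B=px([(72,577),(179,557),(160,434),(55,450),(73,398),(128,388)],.03)
print('block',*fit2(B,np.array([(-.03,.025),(-.03,-.025),(.03,-.025),(.03,.025),(.054,.013),(.054,-.013)])))
K=px([(400,524),(503,500),(483,372),(373,395),(387,345),(441,333)],.018)
print('pocket',*fit2(K,np.array([(-.032,.027),(-.032,-.027),(.032,-.027),(.032,.027),(.056,.015),(.056,-.015)])))
F=px([(285,338),(525,287),(583,522),(340,578)],.018);print('fixt',F)
d=(F[0]+F[1]-F[2]-F[3])/2;print(F.mean(0),np.linalg.norm(d),np.arctan2(d[1],d[0]))
b=px([(300,303),(513,258)],.074);print('bar',b,b.mean(0),np.linalg.norm(b[0]-b[1]))
w=robot.get_calibration('wrist')
s=robot.sense();Rt=R.from_rotvec(s['eef_rot']).as_matrix();print(Rt)
E
```

```text
block [0.4768 0.3643 0.1318] [[ 0.0004 -0.001 ]
 [-0.0013  0.0003]
 [ 0.0001  0.0004]
 [-0.0001 -0.0003]
 [ 0.0008 -0.    ]
 [ 0.0001  0.0006]]
pocket [0.4991 0.2098 0.1813] [[-0.0013  0.0009]
 [-0.0019 -0.0027]
 [-0.0003  0.0014]
 [-0.0002  0.0013]
 [ 0.0017  0.0012]
 [ 0.0019 -0.0021]]
fixt [[0.5544 0.2825]
 [0.5762 0.1661]
 [0.4631 0.1424]
 [0.4391 0.2591]]
[0.5082 0.2125] 0.11660541594578958 0.20352369586714528
bar [[0.5683 0.2753]
 [0.5864 0.1783]] [0.5773 0.2268] 0.09868613337218032
[[-0.9641  0.2655 -0.0003]
 [ 0.2655  0.9641 -0.0015]
 [-0.0001 -0.0016 -1.    ]]
```

Units first: shifts go in shares of 62.5 mm and turns go in shares of 90 degrees. So -0.0526 m is -0.8416, -0.0243 m is -0.3888, -0.134 rad / 1.5708 = -0.0853.

Call:
nudge_tcp:
  steps:
    - [[0.085, -0.8416, -0.3888, 0.1824, 0], [0.085, -0.8416, -0.3888, 0.1824, 0], [0.085, -0.8416, -0.3888, 0.1824, 0], [0.085, -0.8416, -0.3888, 0.1824, 0], [0.085, -0.8416, -0.3888, 0.1824, 0], [0.085, -0.8416, -0.3888, 0.1824, 0], [0.085, -0.8416, -0.3888, 0.1824, 0], [0.085, 0, 0, 0, -0.0853]]
  grip_n: 40

```text
time: 1.1
position: [0.4865, 0.3587, 0.1502]
eef_rot: [0.221, 3.133, -0.007]
wrist_force: [0.3, 0.2, 0.1]
opening: 0.0848
gripper_force: 0.0
```

Call:
nudge_tcp:
  steps:
    - [[0.085, 0, 0, 0, -0.0853], [0.085, 0, 0, 0, -0.0853], [0.085, 0, 0, 0, 0], [0.085, 0, 0, 0, 0]]

```text
time: 1.6
position: [0.4823, 0.3648, 0.1513]
eef_rot: [0.205, -3.135, 0.0]
wrist_force: [-0.5, -0.0, -1.1]
opening: 0.085
gripper_force: 0.0
```

```bash
python3 - <<'E'
from h import *
s=robot.sense();im=robot.get_image('wrist');print(s['position'],R.from_rotvec(s['eef_rot']).as_matrix(),s['opening'])
cv2.imwrite('pics/w1.png',cv2.cvtColor(cv2.resize(im,(800,600),interpolation=cv2.INTER_CUBIC),cv2.COLOR_RGB2BGR))
np.savez('w1.npz',p=s['position'],r=s['eef_rot'])
E
```

```text
[0.4823 0.3648 0.1513] [[-0.9915 -0.1303 -0.0003]
 [-0.1303  0.9915 -0.0002]
 [ 0.0003 -0.0002 -1.    ]] 0.08504961897326678
```

View pics/w1.png

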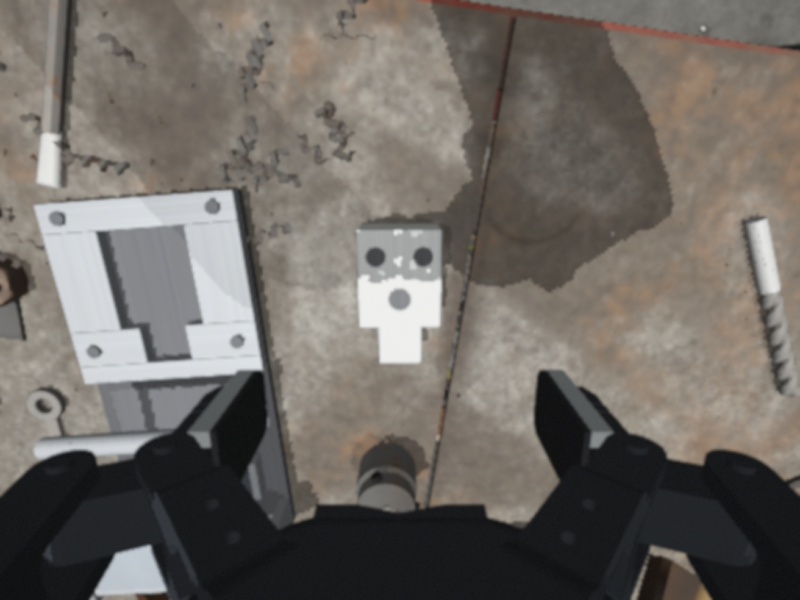

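The wrist view shows the block square between the fingers. Block top corners: (357,230), (442,230), (441,327), (360,327), tongue (379,363), (421,363). Pocket: front edge (100,233)–(186,226), tongue end (148,361)–(191,355).

```bash
python3 - <<'E'
from h import *
c=robot.get_calibration('wrist');d=np.load('w1.npz');W=np.eye(4);W[:3,:3]=R.from_rotvec(d['r']).as_matrix();W[:3,3]=d['p'];T=W@c['mount']
px=lambda L,z:np.array([onplane(c,T,(u/1.5625-.2,v/1.5625-.2),z)[:2] for u,v in L])
B=px([(442,230),(357,230),(360,327),(441,327),(421,363),(379,363)],.03)
print('block',*fit2(B,np.array([(-.03,.025),(-.03,-.025),(.03,-.025),(.03,.025),(.054,.013),(.054,-.013)])))
K=px([(186,226),(100,233),(122,330),(205,322),(191,355),(148,361)],.018)
print('pocket',*fit2(K,np.array([(-.032,.027),(-.032,-.027),(.032,-.027),(.032,.027),(.056,.015),(.056,-.015)])))
F=px([(262,370),(86,383),(36,207),(235,190)],.018);print('fixt',F)
D=(F[0]+F[1]-F[2]-F[3])/2;print(F.mean(0),np.linalg.norm(D),np.arctan2(D[1],D[0]))
print('chuck',px([(387,500)],.058))
E
```

```text
block [0.4753 0.3646 0.1339] [[-0.0008  0.0006]
 [-0.0005 -0.0005]
 [ 0.0004 -0.0005]
 [ 0.0002  0.    ]
 [ 0.0004  0.0001]
 [ 0.0004  0.0003]]
pocket [0.4968 0.213  0.1971] [[-0.002  -0.0002]
 [-0.0023 -0.0018]
 [-0.0007 -0.0002]
 [ 0.0011  0.0002]
 [ 0.003   0.0018]
 [ 0.0009  0.0002]]
fixt [[0.5505 0.2831]
 [0.575  0.1681]
 [0.4624 0.1452]
 [0.4372 0.2619]]
[0.5063 0.2146] 0.11511707050373236 0.19264962779157963
chuck [[0.6073 0.3739]]
```

To row units: 0.045 m is 0.72, 0.035 m is 0.56.

Call:
nudge_tcp:
  steps:
    - [[0.085, 0, 0, 0.72, 0], [0.085, 0, 0, 0.72, 0], [0.085, 0, 0, 0.56, 0], [0.085, 0, 0, 0.256, 0], [0.085, 0, 0, 0, 0], [0.03, 0, 0, 0, 0], [0.03, 0, 0, 0, 0], [0.03, 0, 0, 0, 0]]
  grip_n: 40

```text
time: 2.65
position: [0.4834, 0.3654, 0.0121]
eef_rot: [-0.209, 3.133, 0.002]
wrist_force: [-0.8, -0.8, 7.5]
opening: 0.0493
gripper_force: 42.4
```

Call:
nudge_tcp:
  steps:
    - [[0.03, 0, 0, 0, 0], [0.03, 0, 0, 0, 0], [0.03, 0, 0, 0, 0]]

```text
time: 3.02
position: [0.4834, 0.3654, 0.0121]
eef_rot: [-0.208, 3.133, 0.002]
wrist_force: [-0.9, -0.5, 6.5]
opening: 0.0491
gripper_force: 42.4
```

To row units: -0.05 m is -0.8, -0.0423 m is -0.6768, -0.06 rad / 1.5708 = -0.0382.

Call:
nudge_tcp:
  steps:
    - [[0.03, 0, 0, -0.32, 0], [0.03, 0, 0, -0.8, 0], [0.03, -0.096, -0.6768, 0, 0], [0.03, -0.096, -0.6768, 0, 0], [0.03, 0, 0, 0, -0.0382], [0.03, 0, 0, 0, 0], [0.03, 0, 0, 0, 0]]

```text
time: 3.9
position: [0.5053, 0.2836, 0.0811]
eef_rot: [-0.303, 3.126, 0.001]
wrist_force: [-0.7, 0.6, -2.8]
opening: 0.0493
gripper_force: 43.0
```

```bash
python3 - <<'E'
from h import *
s=robot.sense();im=robot.get_image('wrist');print(s['position'],R.from_rotvec(s['eef_rot']).as_matrix(),s['opening'])
cv2.imwrite('pics/w2.png',cv2.cvtColor(cv2.resize(im,(800,600),interpolation=cv2.INTER_CUBIC),cv2.COLOR_RGB2BGR))
np.savez('w2.npz',p=s['position'],r=s['eef_rot'])
E
```

```text
[0.5053 0.2836 0.0811] [[-0.9814 -0.1921  0.0004]
 [-0.1921  0.9814  0.0009]
 [-0.0005  0.0008 -1.    ]] 0.04926391017230414
```

View pics/w2.png

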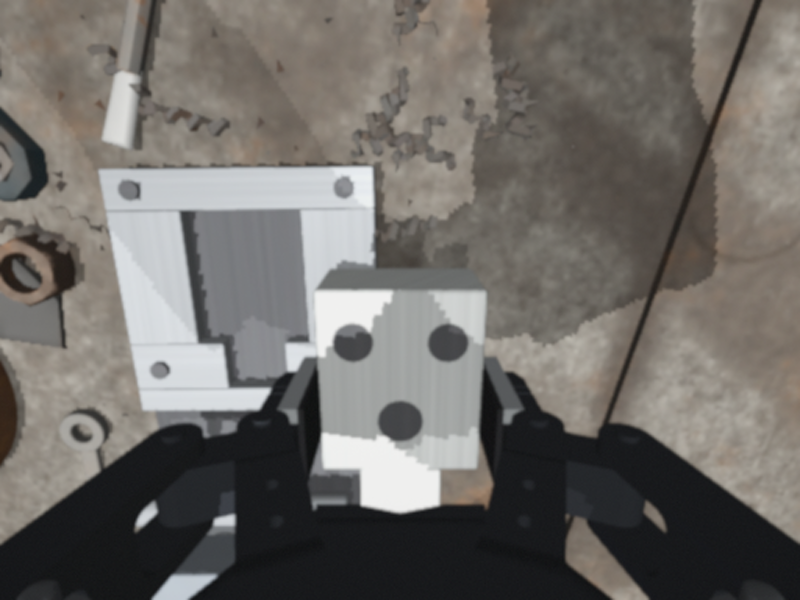

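The wrist view shows the held block, top corners (315,291), (487,291), (478,468), (322,467). The pocket is at left: front edge (180,211)–(301,209), shoulders (198,342) and (308,343), tongue root (224,343)/(287,343), tongue end left (229,387).

```bash
python3 - <<'E'
from h import *
c=robot.get_calibration('wrist');d=np.load('w2.npz');W=np.eye(4);W[:3,:3]=R.from_rotvec(d['r']).as_matrix();W[:3,3]=d['p'];T=W@c['mount']
px=lambda L,z:np.array([onplane(c,T,(u/1.5625-.2,v/1.5625-.2),z)[:2] for u,v in L])
K=px([(301,209),(180,211),(198,342),(308,343),(287,343),(224,343),(229,387)],.018)
p,r=fit2(K,np.array([(-.032,.027),(-.032,-.027),(.032,-.027),(.032,.027),(.032,.015),(.032,-.015),(.056,-.015)]));print('pocket',p,r)
B=px([(487,291),(315,291),(322,467),(478,468)],.099)
q,r=fit2(B,np.array([(-.03,.025),(-.03,-.025),(.03,-.025),(.03,.025)]));print('block',q,r)
F=px([(103,170),(374,167)],.018);print(F,np.linalg.norm(F[0]-F[1]),np.arctan2(F[0,0]-F[1,0],F[1,1]-F[0,1]))
dd=p[:2]-q[:2];print('yaw err',p[2]-q[2],'tool shift',W[:2,:2].T@dd)
E
```

```text
pocket [0.4974 0.2116 0.1998] [[-0.0008  0.0003]
 [-0.0012 -0.0003]
 [ 0.0008  0.0001]
 [-0.0003  0.0012]
 [ 0.0001 -0.0007]
 [ 0.0003 -0.0004]
 [ 0.001  -0.0001]]
block [0.4965 0.2829 0.1885] [[-0.0013  0.0007]
 [-0.0012 -0.0012]
 [ 0.0014 -0.0002]
 [ 0.0011  0.0007]]
[[0.4614 0.1455]
 [0.4377 0.2599]] 0.11686517780769505 0.20378431781723452
yaw err 0.011251057228532285 tool shift [ 0.0129 -0.0701]
```

To row units: -0.0349 m is -0.5584, -0.0348 m is -0.5568, -0.008 rad / 1.5708 = -0.0051.

Call:
nudge_tcp:
  steps:
    - [[0.03, 0.1024, -0.5568, 0, 0], [0.03, 0.1024, -0.5584, 0, 0], [0.03, 0, 0, 0, -0.0051], [0.03, 0, 0, 0.4, 0], [0.03, 0, 0, 0.336, 0], [0.03, 0, 0, 0, 0], [0.03, 0, 0, 0, 0]]

```text
time: 4.82
position: [0.5068, 0.2128, 0.0352]
eef_rot: [-0.317, 3.125, 0.001]
wrist_force: [0.6, -0.4, -3.1]
opening: 0.0491
gripper_force: 42.9
```

```bash
python3 - <<'E'
from h import *
s=robot.sense();im=robot.get_image('wrist');print(s['position'],R.from_rotvec(s['eef_rot']).as_matrix(),s['opening'])
cv2.imwrite('pics/w3.png',cv2.cvtColor(cv2.resize(im,(800,600),interpolation=cv2.INTER_CUBIC),cv2.COLOR_RGB2BGR))
np.savez('w3.npz',p=s['position'],r=s['eef_rot'])
E
```

```text
[0.5068 0.2128 0.0352] [[-0.9797 -0.2007  0.0009]
 [-0.2007  0.9797  0.0008]
 [-0.0011  0.0006 -1.    ]] 0.049077585386003944
```

View pics/w3.png

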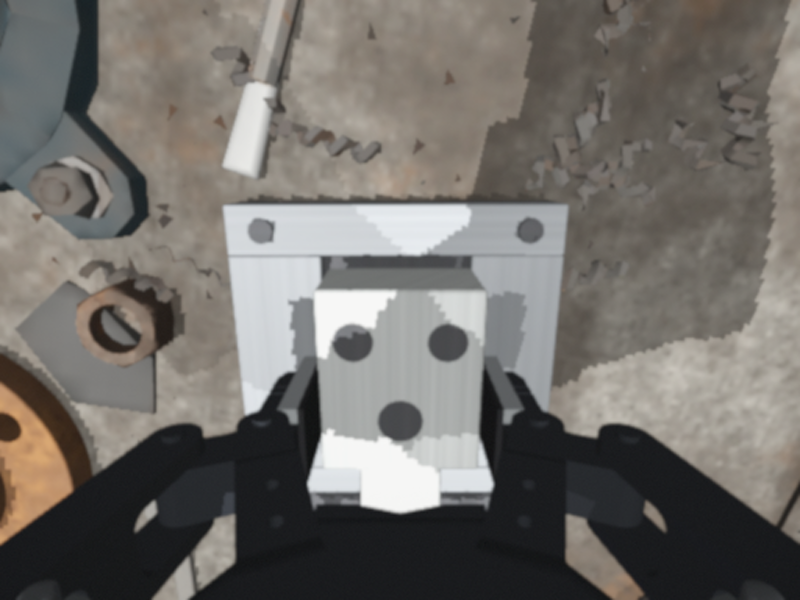

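```bash
python3 - <<'E'
import cv2
i=cv2.imread('pics/w3.png')[195:305,300:500];cv2.imwrite('pics/w3c.png',cv2.resize(i,None,fx=4,fy=4,interpolation=cv2.INTER_CUBIC))
E
```

```text
(no output)
```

View pics/w3c.png

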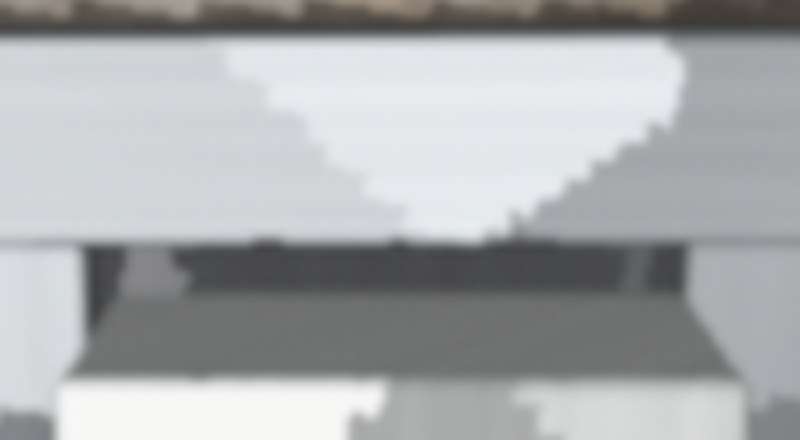

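Zoomed: pocket front edge is at crop row 243 (x 85–688), and the block's bottom front edge is at row 293 (x ≈110–694). The block is slightly right of the pocket's centre.

```bash
python3 - <<'E'
from h import *
c=robot.get_calibration('wrist');d=np.load('w3.npz');W=np.eye(4);W[:3,:3]=R.from_rotvec(d['r']).as_matrix();W[:3,3]=d['p'];T=W@c['mount']
def g(u,v,z):
    return W[:3,:3].T@(onplane(c,T,((300+u/4)/1.5625-.2,(195+v/4)/1.5625-.2),z)-W[:3,3])
a=[g(85,243,.018),g(688,243,.018)];print('pocket front',a,a[0]-a[1])
for z in(.021,.0231,.025):
    b=[g(110,293,z),g(694,293,z)];print(z,b,b[0]-b[1])
b=[g(63,379,.0531),g(742,379,.0531)];print('top',b,b[0]-b[1])
a=[g(-300,42,.018),g(1072,39,.018)];print('fixture front',a)
E
```

```text
pocket front [array([ 0.0409, -0.0268,  0.0171]), array([0.0408, 0.0262, 0.0172])] [ 0.    -0.053 -0.   ]
0.021 [array([ 0.037 , -0.0243,  0.0141]), array([0.037 , 0.0264, 0.0142])] [ 0.     -0.0507 -0.    ]
0.0231 [array([ 0.0375, -0.024 ,  0.012 ]), array([0.0374, 0.0261, 0.0121])] [ 0.     -0.0501 -0.    ]
0.025 [array([ 0.0379, -0.0237,  0.0101]), array([0.0379, 0.0257, 0.0102])] [ 0.     -0.0494 -0.    ]
top [array([ 0.0379, -0.0227, -0.018 ]), array([ 0.0378,  0.0247, -0.0179])] [ 0.     -0.0474 -0.    ]
fixture front [array([ 0.0582, -0.0588,  0.0171]), array([0.0585, 0.0582, 0.0172])]
```

To row units: 0.005 m is 0.08, -0.0013 m is -0.0208.

Call:
nudge_tcp:
  steps:
    - [[0.03, 0.0224, -0.0208, 0, 0], [0.03, 0, 0, 0, 0], [0.03, 0, 0, 0.08, 0], [0.03, 0, 0, 0.064, 0], [0.03, 0, 0, 0, 0], [0.03, 0, 0, 0, 0]]

```text
time: 5.62
position: [0.5053, 0.2102, 0.0254]
eef_rot: [0.316, -3.126, 0.0]
wrist_force: [-0.0, 0.5, -2.9]
opening: 0.0491
gripper_force: 43.0
```

Call:
nudge_tcp:
  steps:
    - [[0.03, 0, 0, 0.048, 0], [0.03, 0, 0, 0.048, 0], [0.03, 0, 0, 0.016, 0], [0.03, 0, 0, 0, 0]]

```text
time: 6.12
position: [0.5053, 0.2102, 0.0201]
eef_rot: [0.315, -3.126, 0.0]
wrist_force: [-4.7, -2.6, 17.5]
opening: 0.0489
gripper_force: 45.4
```

Call:
nudge_tcp:
  steps:
    - [[0.075, 0, 0, 0, 0], [0.075, 0, 0, 0, 0], [0.075, 0, 0, 0, 0], [0.075, 0, 0, -0.16, 0], [0.075, 0, 0, -0.8, 0], [0.075, 0, 0, -0.96, 0], [0.06, 0, 0, -0.48, 0], [0.06, 0, 0, 0, 0]]

```text
time: 7.12
position: [0.5071, 0.211, 0.1717]
eef_rot: [-0.315, 3.12, 0.003]
wrist_force: [0.7, 1.1, -0.4]
opening: 0.0601
gripper_force: 0.0
```

```bash
python3 - <<'E'
from h import *
s=robot.sense();im=robot.get_image('wrist');print(s['position'],R.from_rotvec(s['eef_rot']).as_matrix(),s['opening'])
cv2.imwrite('pics/w4.png',cv2.cvtColor(cv2.resize(im,(800,600),interpolation=cv2.INTER_CUBIC),cv2.COLOR_RGB2BGR))
np.savez('w4.npz',p=s['position'],r=s['eef_rot'])
E
```

```text
[0.5071 0.211  0.1717] [[-0.9798 -0.1997  0.0054]
 [-0.1997  0.9799  0.0026]
 [-0.0058  0.0014 -1.    ]] 0.06006957447085923
```

View pics/w4.png

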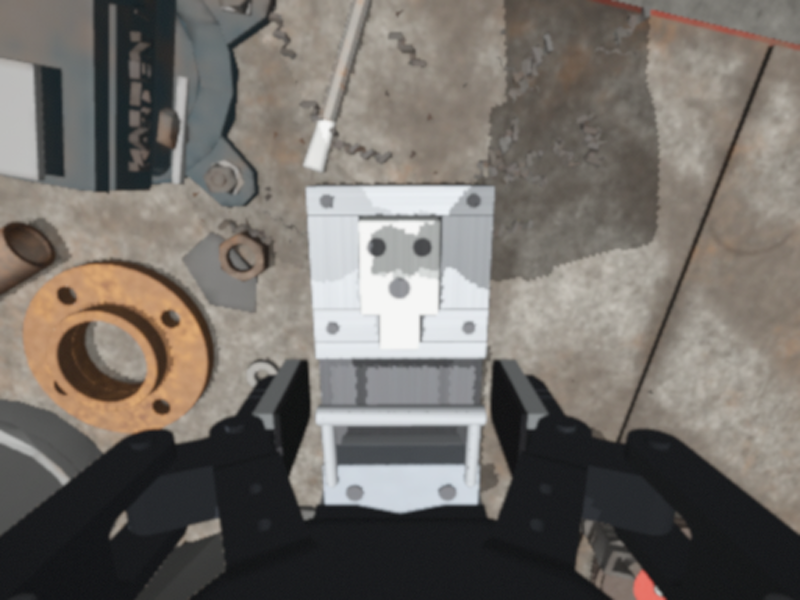

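The block sits flush in the pocket, with even gaps. The guard bar runs (318,415)–(486,415), centre ≈(402,415).

```bash
python3 - <<'E'
from h import *
c=robot.get_calibration('wrist');d=np.load('w4.npz');W=np.eye(4);W[:3,:3]=R.from_rotvec(d['r']).as_matrix();W[:3,3]=d['p'];T=W@c['mount']
px=lambda L,z:np.array([onplane(c,T,(u/1.5625-.2,v/1.5625-.2),z)[:2] for u,v in L])
b=px([(318,415.5),(486,415.5)],.074);m=b.mean(0);e=b[1]-b[0];print('bar',b,m,np.linalg.norm(e),np.arctan2(-e[0],e[1]))
B=px([(439,219),(360,219),(361,314),(439,314),(420,347),(380,347)],.038)
print('block',*fit2(B,np.array([(-.03,.025),(-.03,-.025),(.03,-.025),(.03,.025),(.054,.013),(.054,-.013)])))
s=robot.sense();print(s['joint_pos'],s['position'],R.from_rotvec(s['eef_rot']).as_matrix())
E
```

```text
bar [[0.5855 0.1787]
 [0.5659 0.2758]] [0.5757 0.2272] 0.0990724466446886 0.19975156474121525
block [0.4961 0.2097 0.2035] [[-0.001   0.0013]
 [-0.0003 -0.0014]
 [-0.0003 -0.0004]
 [-0.0005  0.0001]
 [ 0.001   0.0002]
 [ 0.0011  0.0002]]
[-0.421   0.4415 -0.0709  1.8641  0.041   0.8348  1.2594] [0.5059 0.2104 0.1698] [[-0.9798 -0.1998  0.0023]
 [-0.1998  0.9798  0.0011]
 [-0.0025  0.0006 -1.    ]]
```

To row units: -0.0357 m is -0.5712, 0.001 m is 0.016, 0.175 rad / 1.5708 = 0.1114.

Call:
nudge_tcp:
  steps:
    - [[0.03, -0.5712, 0.016, 0, 0], [0.03, -0.5712, 0.016, 0, 0], [0.03, 0, 0, 0, 0.1114], [0.03, 0, 0, 0, 0.1114], [0.03, 0, 0, 0, 0.1114], [0.03, 0, 0, 0, 0.1114], [0.03, 0, 0, 0, 0.1114], [0.03, 0, 0, 0, 0.1114]]

```text
time: 8.18
position: [0.5738, 0.226, 0.1668]
eef_rot: [-1.301, -2.858, 0.004]
wrist_force: [0.3, 0.1, 0.1]
opening: 0.0303
gripper_force: 0.0
```

Call:
nudge_tcp:
  steps:
    - [[0.03, 0, 0, 0, 0.1114], [0.03, 0, 0, 0, 0.1114], [0.03, 0, 0, 0, 0.1089], [0.03, 0, 0, 0, 0], [0.03, 0, 0, 0, 0]]

```text
time: 8.8
position: [0.5744, 0.2262, 0.1677]
eef_rot: [-1.983, -2.436, 0.002]
wrist_force: [-0.2, -0.3, -0.5]
opening: 0.03
gripper_force: 0.0
```

```bash
python3 - <<'E'
from h import *
s=robot.sense();p=s['position'];Rt=R.from_rotvec(s['eef_rot']).as_matrix();print(p,Rt,s['joint_pos'],s['opening'])
print(Rt.T@(np.array([.5762,.2271,.062])-p))
im=robot.get_image('wrist');cv2.imwrite('pics/w5.png',cv2.cvtColor(cv2.resize(im,(800,600),interpolation=cv2.INTER_CUBIC),cv2.COLOR_RGB2BGR))
np.savez('w5.npz',p=s['position'],r=s['eef_rot'])
E
```

```text
[0.5744 0.2262 0.1677] [[-0.2029  0.9792 -0.0012]
 [ 0.9792  0.2029 -0.0009]
 [-0.0006 -0.0013 -1.    ]] [-0.6764  0.5692  0.3201  1.6967 -0.2158  0.9119 -0.0661] 0.03003614036589195
[0.0005 0.0021 0.1057]
```

View pics/w5.png

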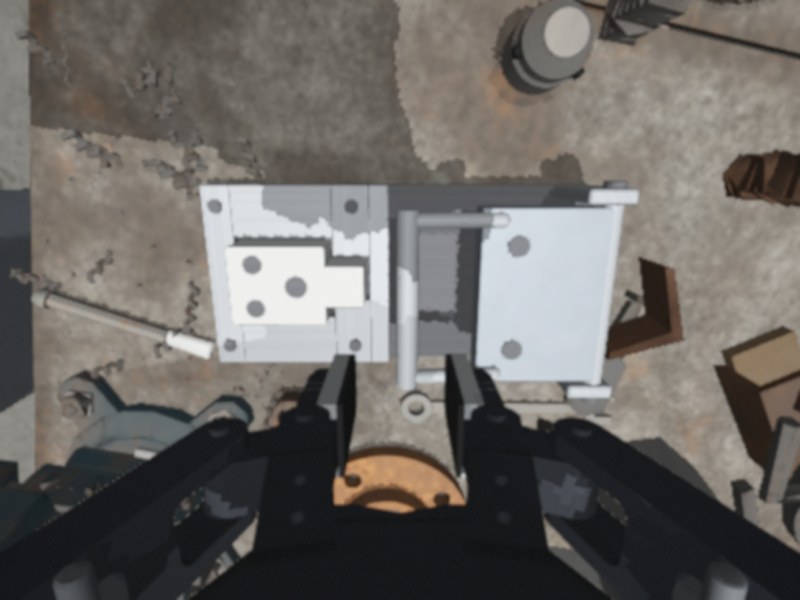

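To row units: 0.05 m is 0.8, 0.003 m is 0.048.

Call:
nudge_tcp:
  steps:
    - [[0.03, 0.008, 0.048, 0.8, 0], [0.03, 0, 0, 0.64, 0], [0.03, 0, 0, 0.32, 0], [0.03, 0, 0, 0, 0], [0.0, 0, 0, 0, 0], [0.0, 0, 0, 0, 0], [0.0, 0, 0, 0, 0], [0.0, 0, 0, 0, 0]]
  grip_n: 40

```text
time: 9.85
position: [0.5779, 0.2276, 0.0592]
eef_rot: [1.987, 2.433, 0.001]
wrist_force: [-2.5, -0.5, 5.0]
opening: 0.0101
gripper_force: 39.3
```

```bash
python3 -c "
from cell import robot;print(robot.sense()['joint_pos'])"
```

```text
[-0.63854     0.72361122  0.27011409  1.73461714 -0.27152529  0.7193538
 -0.02645675]
```

To row units: -0.0095 m is -0.152, -0.0094 m is -0.1504.

Call:
nudge_tcp:
  steps:
    - [[0, 0, 0.024, -0.152, 0], [0, 0, 0.0368, -0.1504, 0], [0, 0, 0.0496, -0.1472, 0], [0, 0, 0.0624, -0.1408, 0], [0, 0, 0, 0, 0]]

```text
time: 10.48
position: [0.587, 0.2294, 0.0959]
eef_rot: [-1.986, -2.432, 0.004]
wrist_force: [-6.8, -1.7, -2.1]
opening: 0.0107
gripper_force: 39.1
```

Call:
nudge_tcp:
  steps:
    - [[0, 0, 0.0736, -0.136, 0], [0, 0, 0.0864, -0.128, 0], [0, 0, 0.096, -0.12, 0], [0, 0, 0.1072, -0.112, 0], [0, 0, 0, 0, 0]]

```text
time: 11.1
position: [0.6063, 0.2335, 0.1272]
eef_rot: [-1.983, -2.428, 0.012]
wrist_force: [-18.2, -4.6, 12.1]
opening: 0.0106
gripper_force: 39.5
```

To row units: -0.005 m is -0.08, -0.0045 m is -0.072.

Call:
nudge_tcp:
  steps:
    - [[0, 0, 0.048, -0.08, 0], [0, 0, 0.064, -0.08, 0], [0, 0, 0.08, -0.072, 0], [0, 0, 0, 0, 0], [0, 0, 0, 0, 0]]

```text
time: 11.72
position: [0.6212, 0.2366, 0.142]
eef_rot: [-1.986, -2.432, 0.003]
wrist_force: [-7.9, -2.0, 5.0]
opening: 0.0101
gripper_force: 39.3
```

```bash
python3 - <<'E'
from h import *
s=robot.sense();im=robot.get_image('scene');im2=robot.get_image('wrist');print(s['position'],s['wrist_force'])
c=im[170:290,170:350]
cv2.imwrite('pics/f1.png',cv2.cvtColor(np.hstack([cv2.resize(c,(450,300),interpolation=cv2.INTER_CUBIC),cv2.resize(im2,(350,300))]),cv2.COLOR_RGB2BGR))
E
```

```text
[0.6212 0.2366 0.142 ] [-7.8977 -2.0217  4.95  ]
```

View pics/f1.png

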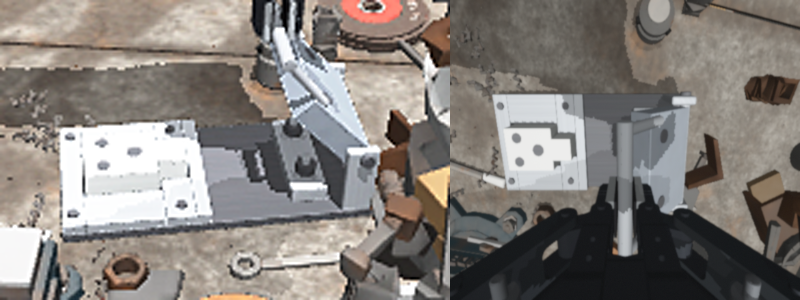

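To row units: 0.001 m is 0.016, -0.0005 m is -0.008.

Call:
nudge_tcp:
  steps:
    - [[0, 0, 0.016, -0.008, 0], [0, 0, 0, 0, 0], [0, 0, 0, 0, 0], [0, 0, 0, 0, 0], [0, 0, 0, 0, 0], [0, 0, 0, 0, 0]]

```text
time: 12.58
position: [0.6217, 0.2367, 0.1424]
eef_rot: [-1.986, -2.431, 0.004]
wrist_force: [-9.2, -1.4, 5.8]
opening: 0.0105
gripper_force: 39.3
```

```bash
python3 -c "
from cell import robot;print(robot.sign_off())"
```

```text
the job is handed in; nothing more can be done
None
```

I handed the job in at 12.6 s: the block is seated and released in the pocket, and the gripper is holding the guard at about 50° (47–53° worked out from how far the TCP moved; the sign-off gave no verdict).

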